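# Tip a slotted mass out of its case and hang it under the load cell

## Robot

A 6-joint arm with a two-finger parallel gripper is mounted at the origin on a cart in front of the work surface, level with it; the furniture and walls round the work are solid. World frame = base frame: x ahead of the robot, y to its left, z up, the work surface at z = 0. Lengths are in m, angles in degrees, forces in N, time in s.
With the tool pointing down it reaches from about 0.375 to 0.9 m from the base axis. Payload 3.1 kg.
Tool frame: the origin (TCP) lies midway between the tips of the shut fingers; the grasp point (between the pads) lies 19 mm behind it; z points along the fingers, y is the line along which they close (so a half turn about z gives the same grasp; the last joint's range is limited). The gripper opens to 87 mm and grips with 3 to 60 N. Pads are 19 mm wide; open, the fingers measure 117 mm over their backs; the gripper's body (75 mm by 190 mm) begins 51 mm behind the grasp point.
Start: joints at [57.897, 30.224, 82.088, -0, 67.689, -10.227], TCP at [0.233, 0.58, 0.223] pointing down, gripper open.
Joint ranges: [-176.69, 176.69], [-43.24, 126.21], [12.49, 139.97], [-82, 262], [0, 151.66], [-163.58, 163.58]. Speed limits (degrees/s): [159.86, 159.86, 180, 180, 180, 180].

## Interface

Orientations are given as a 3x3 rotation matrix whose columns are the frame's x, y, z axes.
In Python, from rig import bot, capture gives the robot as it stands.
- The arm moves only by the shell command python3 -m handwheel 'ROWS'. ROWS is rows parted by semicolons, their numbers by spaces, 1 to 20 of them, each of 7 numbers: dx, dy, dz in m, then a rotation vector rx, ry, rz in degrees, then the opening from 0.0 (shut) to 1.0 (fully open); each row is the pose to reach, as a shift and turn from the pose commanded when the command began, along the tool's axes at that moment; what a row does not reach only later rows make up. A row lasts 1/10 s, in which the tool goes at most 0.05 m and 8.59 degrees, less where a joint would pass 70% of its speed; a pose out of reach is approached as far as the arm can. The fingers move at their own pace and stop on an object; the grip force is fixed at half the most. Time passes only in rows, so rows that do not move let the fingers close. It prints the time, the measured TCP pose, the force, the opening and the grip force at its end.
- bot.read_state(): the state, without advancing time (a new reading comes with each control period).
- capture(name): name is "side" or "top" or "wrist"; returns a dict with "color" (420x560x3 uint8, red, green, blue), "K" (3x3 intrinsics, pixels), "view" (4x4, takes a point from world to camera coordinates); the wrist camera has in their place "mount" (4x4, takes a point from camera to tool coordinates, whose origin is the TCP and whose axes are the flange's). Camera axes: x right, y up, looking along -z (the intrinsics and any distortion apply to the point x, -y, -z); pixel columns grow to the right and rows downward; lengths in m; the calibration is good to about 2 mm. The wrist camera is an equidistant fisheye: a pixel r from the principal point sees the ray r / f radians off the axis. A picture is of the moment at which its call begins: read the wrist's pose just before it. There is no depth.
- bot.hand_in(): hands the job in; it is judged then, once.
The state is a dict: "time_s": time; "joint_positions": joint angles; "qvel": joint speeds; "tau": joint torques, N m; "position": TCP position; "tcp_rot": TCP orientation; "force": force on the tool from outside, world axes, zero at the start; "moment": the same for the moment, N m; "opening": opening from 0.0 (shut) to 1.0 (fully open); "grasp_force": force on a finger pad.
Only numpy, scipy, OpenCV 4.12 (cv2) and the standard library are available. Lean on these libraries where they do the work, as an engineer would, in place of code of your own. Each camera call takes 0.05 s, during which the arm holds its last target. There are 200 camera calls.

## Task

Hang the second full-size slotted mass under the load cell: press its slotted end down into the well of its pocket so that the other end tips up out of the case, take it there, and slide it from the side round the hanger's stem. Set it down gently so that it lies flat on the mass already there with the stem at the closed end of its slot, and with its slot opening at least 60 degrees away from the lower one's, so that neither can slide off. Leave the hanger hanging still, with the lower mass in place, the half mass in the case, and the jar and the vial where they are.

Things in the scene. Friction and masses are not known exactly. Their poses are not given: they have to be found in the camera images.
- full_mass: Mass to hang: plain ground-steel plate 64 x 44 x 6 mm, 0.12 kg, with a slot 10 mm wide from one short end to a round end at its centre. Starts flush in an outer pocket of the case. Origin: centre of its outline (where the stem belongs), on the underside; x along the slot to its mouth (plate x = -32 to +32, y = -22 to +22), z up. The slot's round end, 5 mm radius, is centred on the origin
- full_mass_end (a point): Middle of full_mass's plain (unslotted) short end, half-way up its 6 mm thickness, 32 mm from its origin: the end that tips up. Friction of the smooth masses on the case and on one another is about 0.3
- half_mass: Half mass: same steel, 44 mm width, 6 mm thickness and slot, but only 40 mm long (x from -20 to +20), in the other outer pocket of the case. Not needed, stays there. Origin and axes as for full_mass
- lower_mass: The full-size mass that already hangs: a plate like full_mass, lying loose and flat on the hanger's pan, the stem at the closed end of its slot. Origin and axes as for full_mass (x points to the mouth of its slot)
- lower_mass_slot (a point): Middle of the open mouth of lower_mass's slot, 32 mm from its origin: shows to which side that slot opens
- case: Case: fixed block of varnished wood, 36 mm high, 191 mm long, three open pockets in a row at y = -59, 0 (empty) and +59. Origin: on the underside, mid-row (block x = -46.5 to +47.5); x points away from the robot along the pockets, y along the row. Each pocket is 47 mm wide, from x = -33.5 to +34.5; a mass lies in it flush with the top, slot towards +x, its origin at about x = 0
- ridge (a point): Ridge across the middle (empty) pocket's floor, at the case's x = +1, z = 30; the outer pockets are alike. From the near end to the ridge the floor is flat, 6 mm below the top; beyond it falls away at 32 degrees (the well), down to z = 9 at the far end. A mass has only 1.5 mm of room at its sides, so in the flat it cannot be pinched
- well (a point): Point on the sloping floor of the middle pocket's well, 21 mm beyond its ridge. Pressed down over the well, at its slotted end, a mass rocks over the ridge, slides about 5 mm down the slope and stays there, tipped by 32 degrees, slot down; the last 17 mm of its plain end then stand wholly clear above the top of the case
- stand: Fixed stand of the load cell: base plate 158 x 100 x 12 mm (x = -50 to +108), rod 12 mm thick, 342 mm high at x = +88, and a beam load cell (aluminium bar 14 mm wide, z = 253 to 271) from the rod to x = -15, over the hanger. Origin: on the bench straight below the hanger's stem; x points from the hanger to the rod
- pan (a point): Weight hanger's pan: steel disc 42 mm across, 5 mm thick, at the foot of an upright stem 5 mm thick. The point: middle of the pan's upper face, on the stem's axis, about 80 mm above the bench; z up along the stem. Stem and load cell stand over the masses, so a mass goes on from the side, its slot passing round the stem, with the gripper leaning away from the stem
- hook (a point): The hanger's hook in the eye under the load cell, 152 mm above the pan; the 5 mm stem reaches up to 12 mm below it. The hanger (0.08 kg) swings freely about this point to every side, like a pendulum, and yields to the lightest push
- jar: Squat screw-cap reagent jar 59 mm across and 82 mm high, a bystander. Origin: centre of its underside
- vial: Sample vial with a screw cap, 27 mm across and 56 mm high, a bystander. Origin: centre of its underside
Mind the look-alikes: they are no part of the job. Leave any orange look-alike of the lower_mass alone.

How it is judged:
By the outcome, as a careful person would: the job done as asked, in the order asked, and still so for the second after the job is handed in, with the robot touching nothing.
It also fails if it takes over 43 s, if anything falls off the work surface, if the arm or the gripper's body presses on something with over 40 N, if the wrist force passes 120 N, or if a joint passes its speed limit or range.

## Working session

There is one attempt and no reset: what is moved stays moved. The work goes in short steps, Python scripts to look and compute and a shell command to move; the robot and the scene stay as the last step left them, time stands still between calls to the robot, and variables do not carry over. Pictures are saved under pics/ and viewed, at most 10 in all, crops included, and the job is handed in when it is done.

```bash
ls; mkdir -p pics; cat > h.py <<'E'
import numpy as np, cv2
from rig import bot, capture
def save(c,n): cv2.imwrite('pics/'+n, c[...,::-1])
def ray(c,u,v,tool=None):
    K=np.array(c['K'])
    V=np.linalg.inv(np.array(c['view']))
    d=np.array([(u-K[0,2])/K[0,0],-(v-K[1,2])/K[1,1],-1.])
    d=V[:3,:3]@d; return V[:3,3],d/np.linalg.norm(d)
def onz(c,u,v,z):
    o,d=ray(c,u,v); return o+d*(z-o[2])/d[2]
def proj(c,p):
    K=np.array(c['K']);q=np.array(c['view'])@np.r_[p,1]
    return K[0,2]+K[0,0]*q[0]/-q[2], K[1,2]+K[1,1]*-q[1]/-q[2]
E
python3 - <<'E'
from h import *
s=bot.read_state();print(s)
a=capture('side');b=capture('top');w=capture('wrist')
for n,c in (('side',a),('top',b)):
    print(n,np.round(c['K'],1).tolist(),np.round(c['view'],3).tolist(),[k for k in c])
    save(c['color'],n+'0.png')
print(w['K'],w['mount'],list(w)); save(w['color'],'wrist0.png')
E
```

```text
pics
{'time_s': 0.0, 'joint_positions': array([ 5.78984821e+01,  3.02777007e+01,  8.21563614e+01, -1.03383923e-03,
        6.76903095e+01, -1.02274157e+01]), 'qvel': array([-0.01078221,  0.0002143 ,  0.09735084,  0.04983746, -0.07645887,
       -0.08684528]), 'tau': array([ 3.71800979e-04, -4.40041566e+01, -1.76591778e+01,  6.34295843e-02,
        5.80646074e-02, -1.50709484e-04]), 'position': array([0.23243505, 0.57937575, 0.22158536]), 'tcp_rot': array([[-9.28007099e-01,  3.72560768e-01, -1.13941041e-03],
       [ 3.72562328e-01,  9.28005333e-01, -1.84768138e-03],
       [ 3.69005342e-04, -2.13916283e-03, -9.99997644e-01]]), 'force': array([-0.30603533,  0.17379921, -0.2582968 ]), 'moment': array([-0.03912059, -0.02108949,  0.00444219]), 'grasp_force': 0.0, 'opening': 1.0001060764841785}
side [[526.0, 0.0, 282.7], [0.0, 526.0, 203.8], [0.0, 0.0, 1.0]] [[0.088, -0.996, 0.017, 0.022], [0.826, 0.082, 0.557, -0.523], [-0.556, -0.035, 0.83, -0.852], [0.0, 0.0, 0.0, 1.0]] ['color', 'K', 'view']
top [[386.7, 0.0, 286.5], [0.0, 386.7, 211.6], [0.0, 0.0, 1.0]] [[0.014, -1.0, 0.005, 0.046], [0.996, 0.014, 0.092, -0.558], [-0.092, 0.004, 0.996, -0.967], [0.0, 0.0, 0.0, 1.0]] ['color', 'K', 'view']
[[325.1922621    0.         275.19253067]
 [  0.         325.1922621  211.70286953]
 [  0.           0.           1.        ]] [[ 8.78606519e-04  9.62219772e-01  2.72272545e-01  7.32291071e-02]
 [ 9.99999614e-01 -8.46154869e-04 -2.36598351e-04  1.65168728e-04]
 [ 2.72512850e-06  2.72272648e-01 -9.62220144e-01 -1.62885712e-01]
 [ 0.00000000e+00  0.00000000e+00  0.00000000e+00  1.00000000e+00]] ['color', 'K', 'mount']
```

View pics/top0.png

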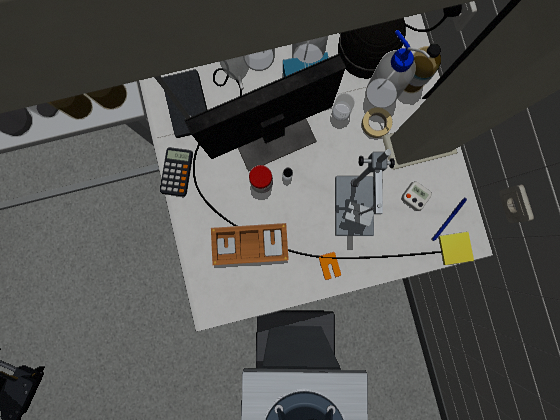

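View pics/side0.png

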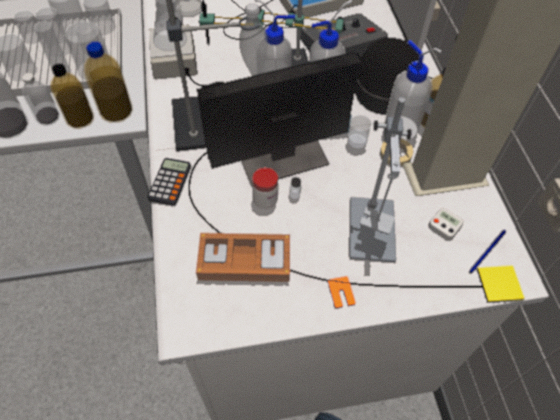

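The top view shows the case at about (249,244), with the half mass in its left pocket (226,244) and the full mass in its right pocket (272,243). The stand is at (355,206), with the lower mass near (350,213). The orange look-alike is at (330,265), the jar at (261,178) and the vial at (288,174).

Things that could be taken for full_mass:
- right pocket plate (272,243), the longer one
- left pocket plate (226,244), the half mass
- plate on the hanger (350,213)
- orange decoy (330,265)

I choose the right pocket plate and will check it in a close crop.

```bash
python3 - <<'E'
from h import *
a=capture('side');b=capture('top')
def crop(c,u0,v0,w,h,s): return cv2.resize(c['color'][v0:v0+h,u0:u0+w],(w*s,h*s),interpolation=cv2.INTER_CUBIC)
im=np.zeros((600,800,3),np.uint8)
for i,(c,u,v) in enumerate(((b,204,213),(b,310,150),(a,190,222),(a,335,175))):
    k=crop(c,u,v,100,75 if i!=1 else 100,4)
    if i==1:k=k[:300] if 0 else cv2.resize(c['color'][150:260,310:400],None,fx=2.7,fy=2.7)
    if i==3:k=cv2.resize(c['color'][120:270,335:410],None,fx=2,fy=2,interpolation=cv2.INTER_CUBIC)
    y,x=(i//2)*300,(i%2)*400
    k=k[:300,:400]; im[y:y+k.shape[0],x:x+k.shape[1]]=k
save(im,'crop1.png')
for n,c,z in (('top',b,.036),('side',a,.036)):
    hsv=cv2.cvtColor(c['color'],cv2.COLOR_RGB2HSV)
    m=cv2.inRange(hsv,(5,90,60),(16,220,220)); 
    box={'top':(200,215,295,275),'side':(190,225,300,285)}[n]
    mm=np.zeros_like(m);mm[box[1]:box[3],box[0]:box[2]]=m[box[1]:box[3],box[0]:box[2]]
    cs=cv2.findContours(mm,0,2)[0];k=max(cs,key=cv2.contourArea)
    r=cv2.minAreaRect(k);print(n,r)
    h=cv2.convexHull(k);ap=cv2.approxPolyDP(h,4,True)[:,0]
    for p in ap: print(p,onz(c,*p,z).round(4))
E
```

```text
top ((248.9222869873047, 243.7953643798828), (37.37390899658203, 75.77793884277344), 86.3086166381836)
[285 223] [0.5277 0.0572 0.036 ]
[286 260] [0.4347 0.0534 0.036 ]
[213 264] [0.4223 0.2361 0.036 ]
[211 228] [0.5124 0.244  0.036 ]
side ((242.8297119140625, 256.6628723144531), (93.04369354248047, 46.3441162109375), 1.2730300426483154)
[201 233] [0.5093 0.2411 0.036 ]
[288 235] [0.5223 0.0574 0.036 ]
[287 280] [0.4179 0.0508 0.036 ]
[199 278] [0.4054 0.2269 0.036 ]
```

View pics/crop1.png

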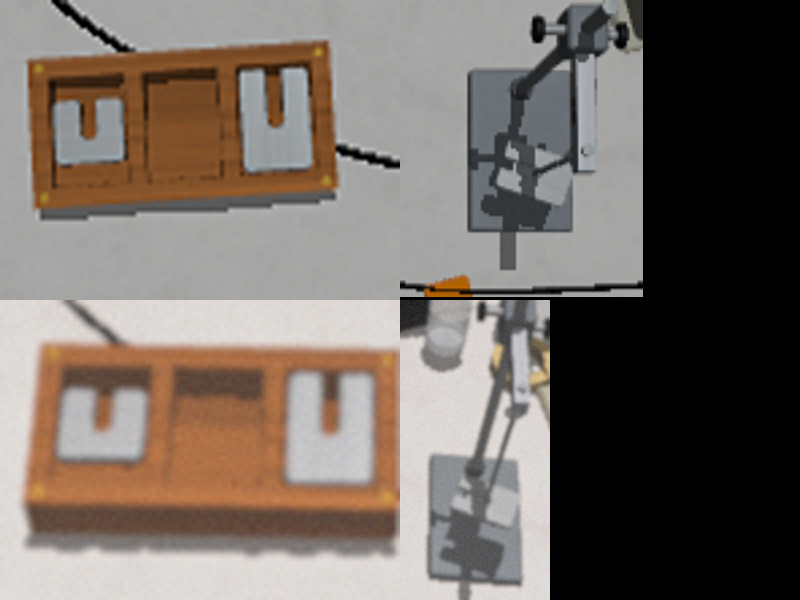

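The crop confirms it. The right pocket (crop 275,120) holds the long plate, slot up (case +x), and the left pocket holds the short half mass. On the stand, the lower mass shows two prongs pointing left at about top pixel (349,213), so its slot opens roughly toward +y. The stem runs up to the beam's end.

I'll set up the pose helper and move with the gripper shut.

```bash
cat >> h.py <<'E'
from scipy.spatial.transform import Rotation as Rn
def go(p,R):
    s=bot.read_state();T=s['tcp_rot']
    d=T.T@(np.array(p)-s['position']); r=Rn.from_matrix(T.T@R).as_rotvec(degrees=True)
    print('shift',d.round(4),'rot',r.round(2),'rows>=',max(np.linalg.norm(d)/.05,np.linalg.norm(r)/8.59).round(1))
def down(yaw,lean=0):
    # tool z down, tool y at world angle 90+yaw, tool x toward robot; lean>0: gripper back leans toward robot
    a=np.radians(yaw); x=np.array([-np.cos(a),-np.sin(a),0]);y=np.array([-np.sin(a),np.cos(a),0])
    return np.c_[x,y,[0,0,-1]]@Rn.from_euler('y',-lean,degrees=True).as_matrix()
def wproj(w,s,P):
    M=w['mount'];q=np.linalg.inv(M)@np.r_[s['tcp_rot'].T@(np.array(P)-s['position']),1]
    v=np.array([q[0],-q[1],-q[2]]);th=np.arctan2(np.hypot(*v[:2]),v[2]);u=v[:2]/np.hypot(*v[:2])*th*w['K'][0,0]
    return u+w['K'][:2,2]
def wray(w,s,u,v):
    M=w['mount'];e=(np.array([u,v])-w['K'][:2,2])/w['K'][0,0];th=np.hypot(*e);e=e/th*np.sin(th)
    d=np.array([e[0],-e[1],-np.cos(th)]);T=s['tcp_rot']
    return s['position']+T@M[:3,3],T@M[:3,:3]@d
def wonz(w,s,u,v,z):
    o,d=wray(w,s,u,v);return o+d*(z-o[2])/d[2]
E
python3 - <<'E'
from h import *
# camera over the case for a look: TCP near case middle
go([.44,.11,.16],down(4.2))
# check lean sign
print(down(0,32)[:,2])
E
```

```text
shift [-0.3674 -0.3586  0.0624] rot [-5.000e-02 -2.000e-02 -2.607e+01] rows>= 10.3
[ 0.52991926  0.         -0.8480481 ]
```

```bash
python3 -m handwheel '-0.18 -0.18 0 0 0 -13 0;-0.18 -0.18 0 0 0 -13 0;-0.18 -0.18 0 0 0 -13 0;-0.18 -0.18 0 0 0 -13 0;-0.18 -0.18 0 0 0 -13 0;-0.18 -0.18 0 0 0 -13 0;-0.367 -0.359 0.062 0 0 -26.1 0;-0.367 -0.359 0.062 0 0 -26.1 0;-0.367 -0.359 0.062 0 0 -26.1 0;-0.367 -0.359 0.062 0 0 -26.1 0;-0.367 -0.359 0.062 0 0 -26.1 0;-0.367 -0.359 0.062 0 0 -26.1 0;-0.367 -0.359 0.062 0 0 -26.1 0;-0.367 -0.359 0.062 0 0 -26.1 0'
python3 - <<'E'
from h import *
s=bot.read_state();w=capture('wrist')
np.savez('w1.npz',color=w['color'],K=w['K'],mount=w['mount'],position=s['position'],tcp_rot=s['tcp_rot'])
save(w['color'],'w1.png');print(s['time_s'],s['position'])
E
```

```text
time_s: 1.65
position: [0.4396, 0.1105, 0.1604]
tcp_rot: [[-0.997, -0.072, -0.001], [-0.072, 0.997, 0.001], [0.001, 0.001, -1.0]]
force: [-0.5, 0.5, -0.2]
opening: 0.003
grasp_force: 0.0
1.65 [0.43961338 0.11048576 0.16040933]
```

View pics/w1.png

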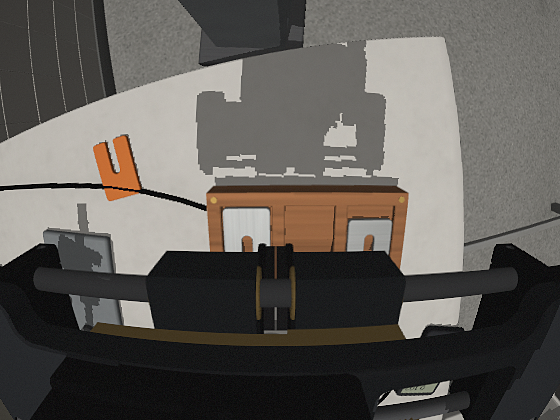

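The wrist view has image up toward the robot. The full mass's plain end lies at columns 222–271 with its edge at row 207, and the case's near top corners are at about (208,192) and (408,192).

```bash
python3 - <<'E'
from h import *
d=np.load('w1.npz');w=dict(d);s=d
hsv=cv2.cvtColor(w['color'],cv2.COLOR_RGB2HSV)
m=((hsv[...,1]<60)&(hsv[...,2]>120)).astype(np.uint8)
roi=np.zeros_like(m);roi[203:249,214:276]=1;roi2=np.zeros_like(m);roi2[210:249,340:398]=1
for R in (roi,roi2):
    k=max(cv2.findContours(m*R,0,2)[0],key=cv2.contourArea);ap=cv2.approxPolyDP(k,3,True)[:,0]
    for p in ap: print(p,wonz(w,s,*p.astype(float),.036).round(4))
wd=cv2.inRange(hsv,(4,70,60),(18,230,230));wd[:180]=0;wd[260:]=0;wd[:,:180]=0;wd[:,430:]=0
k=max(cv2.findContours(wd,0,2)[0],key=cv2.contourArea)
for p in cv2.approxPolyDP(cv2.convexHull(k),3,True)[:,0]: print('case',p,wonz(w,s,*p.astype(float),.036).round(4))
for c in (capture('top'),):
    hs=cv2.cvtColor(c['color'],cv2.COLOR_RGB2HSV)
E
```

```text
[223 210] [0.4494 0.0625 0.036 ]
[225 248] [0.4872 0.0654 0.036 ]
[241 248] [0.4859 0.0808 0.036 ]
[244 235] [0.4724 0.0832 0.036 ]
[253 239] [0.4758 0.0919 0.036 ]
[253 248] [0.4849 0.0923 0.036 ]
[260 242] [0.4783 0.0986 0.036 ]
[269 245] [0.4807 0.1073 0.036 ]
[267 209] [0.4455 0.1031 0.036 ]
[349 222] [0.4525 0.181  0.036 ]
[347 248] [0.4789 0.1828 0.036 ]
[363 248] [0.478 0.199 0.036]
[367 234] [0.4633 0.2007 0.036 ]
[374 236] [0.4649 0.2082 0.036 ]
[374 248] [0.4774 0.2105 0.036 ]
[388 248] [0.4767 0.2254 0.036 ]
[391 221] [0.4486 0.2232 0.036 ]
case [408 193] [0.4197 0.2363 0.036 ]
case [400 259] [0.4881 0.2411 0.036 ]
case [275 259] [0.4948 0.1141 0.036 ]
case [210 251] [0.4916 0.0507 0.036 ]
case [206 210] [0.4506 0.0464 0.036 ]
case [209 192] [0.4333 0.0489 0.036 ]
```

```bash
python3 - <<'E'
from h import *
go([.4984,.088,.045],down(4.2))
go([.4984,.088,.030],down(4.2))
E
```

```text
shift [-0.0574 -0.0278  0.1157] rot [ 0.02 -0.01  0.1 ] rows>= 2.6
shift [-0.0574 -0.0278  0.1307] rot [ 0.02 -0.01  0.1 ] rows>= 2.9
```

```bash
python3 -m handwheel '-0.057 -0.028 0.05 0 0 0 0;-0.057 -0.028 0.1 0 0 0 0;-0.057 -0.028 0.115 0 0 0 0;-0.057 -0.028 0.115 0 0 0 0;-0.057 -0.028 0.12 0 0 0 0;-0.057 -0.028 0.124 0 0 0 0;-0.057 -0.028 0.128 0 0 0 0;-0.057 -0.028 0.132 0 0 0 0;-0.057 -0.028 0.132 0 0 0 0'
```

```text
time_s: 2.65
position: [0.4998, 0.0865, 0.0295]
tcp_rot: [[-0.997, -0.074, 0.003], [-0.074, 0.997, -0.0], [-0.003, -0.0, -1.0]]
force: [1.3, 0.3, 2.2]
opening: 0.006
grasp_force: 1.3
```

```bash
python3 -m handwheel '0 0 0.003 0 0 0 0;0 0 0.003 0 0 0 0;0 0 -0.04 0 0 0 0;0.02 0 -0.08 0 0 0 0;0.03 0 -0.09 0 0 0 1;0.03 0 -0.09 0 0 0 1;0.03 0 -0.09 0 0 0 1'
python3 - <<'E'
from h import *
s=bot.read_state();w=capture('wrist');a=capture('side')
np.savez('w2.npz',color=w['color'],K=w['K'],mount=w['mount'],position=s['position'],tcp_rot=s['tcp_rot'])
im=np.zeros((600,700,3),np.uint8)
im[:420,:560]=w['color']
k=cv2.resize(a['color'][225:285,190:300],None,fx=3,fy=3,interpolation=cv2.INTER_CUBIC);im[420:600,:330]=k
save(im,'w2.png')
E
```

```text
time_s: 3.35
position: [0.4685, 0.0841, 0.1183]
tcp_rot: [[-0.997, -0.073, 0.0], [-0.073, 0.997, -0.0], [-0.0, -0.0, -1.0]]
force: [0.1, -0.3, -0.2]
opening: 0.19
grasp_force: 0.0
```

View pics/w2.png

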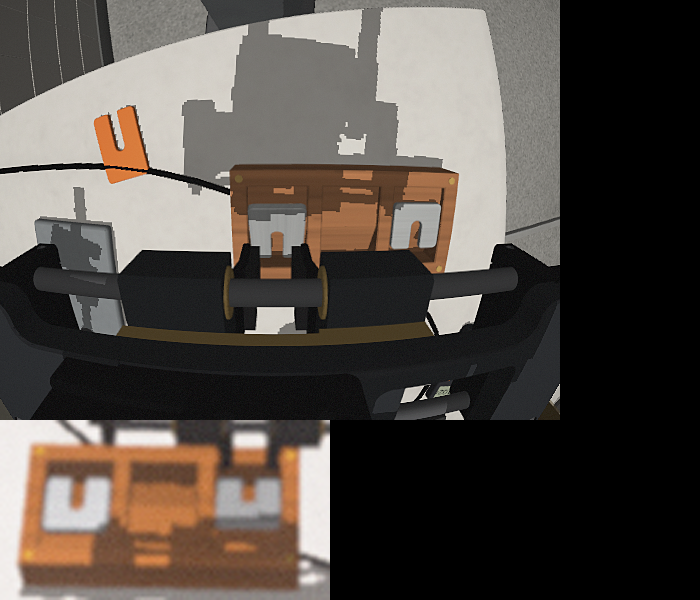

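The full mass is tipped: its plain end stands up, with the end face at columns 248–306 and rows 205–213, and the slot points down. The half mass is undisturbed.

```bash
python3 - <<'E'
from h import *
d=np.load('w2.npz');w=dict(d);s=d
for p,z in (((248,205),.0448),((306,205),.0448),((248,213),.0499),((306,213),.0499)): print(p,wonz(w,s,*p,z).round(4))
g=cv2.cvtColor(w['color'],cv2.COLOR_RGB2GRAY);print(g[195:225,262].tolist(),g[218,238:316].tolist(),g[208,238:316].tolist())
E
```

```text
(248, 205) [0.4584 0.0625 0.0448]
(306, 205) [0.4552 0.106  0.0448]
(248, 213) [0.4632 0.0631 0.0499]
(306, 213) [0.46   0.106  0.0499]
[68, 68, 69, 69, 69, 68, 68, 66, 78, 90, 89, 88, 87, 105, 102, 88, 85, 87, 86, 86, 88, 87, 88, 85, 85, 75, 157, 164, 159, 161] [116, 118, 117, 118, 118, 118, 118, 116, 103, 84, 59, 83, 83, 83, 86, 84, 85, 85, 88, 87, 90, 84, 84, 85, 85, 87, 85, 86, 84, 85, 82, 79, 112, 165, 156, 156, 159, 155, 154, 153, 156, 158, 158, 157, 157, 155, 153, 152, 151, 156, 157, 158, 155, 157, 157, 158, 158, 159, 158, 157, 157, 155, 157, 157, 156, 161, 138, 91, 103, 75, 109, 124, 121, 121, 116, 114, 110, 107] [66, 67, 65, 68, 66, 68, 68, 66, 59, 60, 75, 81, 88, 94, 99, 106, 105, 104, 106, 106, 105, 103, 103, 105, 105, 105, 103, 104, 101, 100, 101, 102, 104, 104, 102, 101, 104, 103, 102, 104, 102, 105, 106, 104, 103, 105, 102, 101, 101, 103, 102, 104, 102, 103, 102, 106, 111, 110, 111, 109, 110, 110, 110, 103, 96, 92, 83, 77, 64, 54, 63, 68, 67, 69, 70, 69, 69, 70]
```

```bash
python3 - <<'E'
from h import *
go([.4618,.0847,.060],down(4.2))
go([.4618,.0847,.040],down(4.2))
E
```

```text
shift [0.0067 0.0011 0.0575] rot [ 0.01 -0.08  0.01] rows>= 1.2
shift [0.0066 0.0011 0.0775] rot [ 0.01 -0.08  0.01] rows>= 1.6
```

```bash
python3 -m handwheel '0.0067 0.001 0 0 0 0 0.8;0.0067 0.001 0 0 0 0 0.8;0.0067 0.001 0.03 0 0 0 0.8;0.0067 0.001 0.057 0 0 0 0.8;0.0067 0.001 0.07 0 0 0 0.8;0.0067 0.001 0.0775 0 0 0 0.8;0.0067 0.001 0.0775 0 0 0 0.8;0.0067 0.001 0.0775 0 0 0 0;0.0067 0.001 0.0775 0 0 0 0;0.0067 0.001 0.0775 0 0 0 0;0.0067 0.001 0.0775 0 0 0 0;0.0067 0.001 0.0775 0 0 0 0'
```

```text
time_s: 4.65
position: [0.4622, 0.0847, 0.0415]
tcp_rot: [[-0.997, -0.074, 0.001], [-0.074, 0.997, -0.0], [-0.001, -0.0, -1.0]]
force: [-0.2, -0.2, 1.4]
opening: 0.5
grasp_force: 30.0
```

```bash
python3 -m handwheel '0 0 -0.01 0 0 0 0;0 0 -0.03 0 0 0 0;0 0 -0.07 0 0 0 0;0 0 -0.11 0 0 0 0;0 0 -0.12 0 0 0 0;0 0 -0.12 0 0 0 0;0 0 -0.12 0 0 0 0'
python3 - <<'E'
from h import *
a=capture('side');b=capture('top')
im=np.zeros((600,800,3),np.uint8)
k=cv2.resize(a['color'][120:270,335:435],None,fx=4,fy=4,interpolation=cv2.INTER_CUBIC);im[:,:400]=k
k=cv2.resize(b['color'][140:260,320:400],None,fx=5,fy=5,interpolation=cv2.INTER_CUBIC);im[:,400:]=k
save(im,'st.png')
E
```

```text
time_s: 5.35
position: [0.4609, 0.0847, 0.1605]
tcp_rot: [[-0.997, -0.074, -0.002], [-0.074, 0.997, 0.0], [0.002, 0.0, -1.0]]
force: [-0.5, -0.1, -1.0]
opening: 0.495
grasp_force: 30.0
```

View pics/st.png

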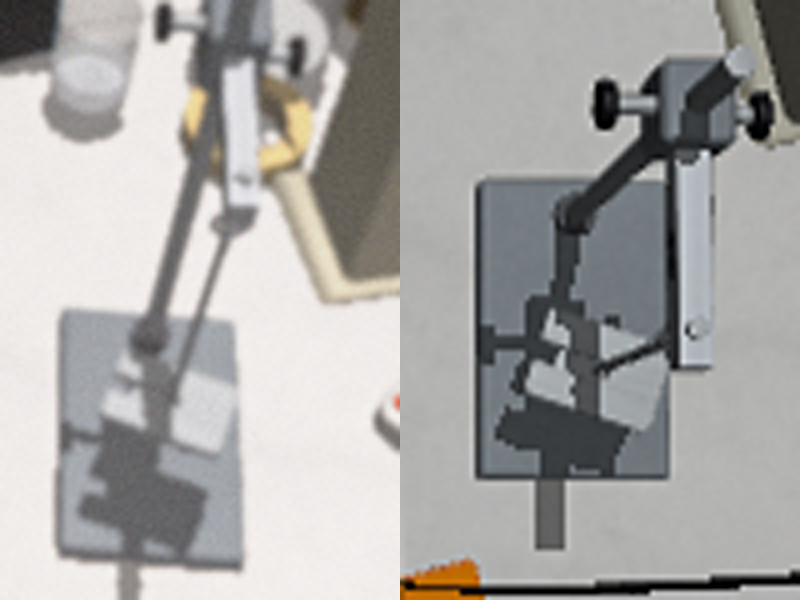

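The side crop shows the stem meeting the lower mass at image pixel (378,220.5). In the top crop it is at (359.6,214.4), with the plate's prongs pointing left and slightly up and its plain end at lower right.

```bash
python3 - <<'E'
from h import *
a=capture('side');b=capture('top')
def P(c,x,y,z):
    u,v=(335+x/4-.4,120+y/4-.4) if c is a else (320+(x-400)/5-.4,140+y/5-.4)
    return onz(c,u,v,z).round(4)
print('stem foot top',P(b,598,372,.086),'side',P(a,172,402,.086))
print('stem up top',P(b,668,342,.2),'side',P(a,232,232,.22))
print('beam end top',[P(b,x,366,.271) for x in (678,710)],'side',[P(a,x,207,.262) for x in (232,255)])
print('plate top corners',[P(b,*q,.086) for q in ((665,345),(645,430),(525,395),(550,308))])
print('plate side corners',[P(a,*q,.086) for q in ((238,390),(222,453),(102,420))])
print('base top',[P(b,*q,.012) for q in ((475,178),(668,178),(668,478),(475,478))])
print('base side',[P(a,*q,.012) for q in ((62,312),(238,322),(242,562),(58,552))])
E
```

```text
stem foot top [ 0.5488 -0.1213  0.086 ] side [ 0.5462 -0.1239  0.086 ]
stem up top [ 0.5518 -0.129   0.2   ] side [ 0.5555 -0.1295  0.22  ]
beam end top [array([ 0.5351, -0.1166,  0.271 ]), array([ 0.5353, -0.1289,  0.271 ])] side [array([ 0.537, -0.121,  0.262]), array([ 0.5381, -0.1311,  0.262 ])]
plate top corners [array([ 0.5623, -0.1537,  0.086 ]), array([ 0.5211, -0.1438,  0.086 ]), array([ 0.5372, -0.0861,  0.086 ]), array([ 0.5795, -0.0982,  0.086 ])]
plate side corners [array([ 0.5569, -0.158 ,  0.086 ]), array([ 0.5181, -0.1488,  0.086 ]), array([ 0.5318, -0.0881,  0.086 ])]
base top [array([ 0.6567, -0.0713,  0.012 ]), array([ 0.6582, -0.1727,  0.012 ]), array([ 0.5007, -0.1716,  0.012 ]), array([ 0.4993, -0.0716,  0.012 ])]
base side [array([ 0.6487, -0.0749,  0.012 ]), array([ 0.6518, -0.175 ,  0.012 ]), array([ 0.4973, -0.1725,  0.012 ]), array([ 0.4939, -0.0754,  0.012 ])]
```

```bash
cat >> h.py <<'E'
o=np.array([-.0217,0,.0137])
def plate(O,yaw=-18,lean=32):
    R=down(yaw,lean); p=np.array(O)-R@o; print('tcp',p.round(4)); go(p,R)
E
python3 - <<'E'
from h import *
d=np.array([np.cos(np.radians(-18)),np.sin(np.radians(-18)),0])
plate(np.array([.549,-.122,.116])-.08*d)
s=bot.read_state();w=capture('wrist');save(w['color'],'w3.png')
E
```

```text
tcp [ 0.4485 -0.0893  0.1161]
shift [ 0.0249 -0.1727  0.0435] rot [  6.19 -31.8   21.64] rows>= 4.5
```

View pics/w3.png

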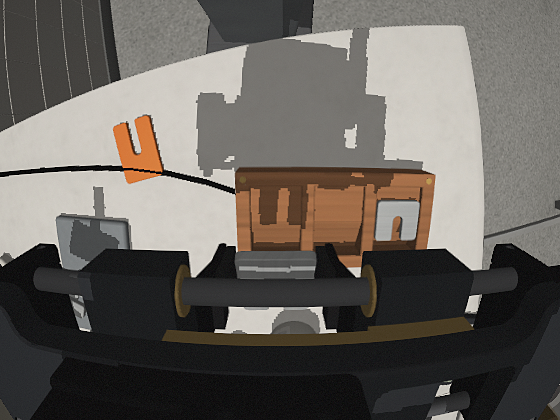

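The full mass is held square between the fingers, with its end face at (237–316, 252–278). Its pocket is now empty and the half mass is still in place. I'll move to the staging pose beside the hanger.

```bash
python3 -m handwheel '0 -0.05 -0.01 0 0 0 0;0 -0.1 -0.01 0 0 0 0;0.01 -0.13 0 3.1 -15.9 10.8 0;0.01 -0.13 0 3.1 -15.9 10.8 0;0.0249 -0.1727 0.02 6.19 -31.8 21.64 0;0.0249 -0.1727 0.03 6.19 -31.8 21.64 0;0.0249 -0.1727 0.0435 6.19 -31.8 21.64 0;0.0249 -0.1727 0.0435 6.19 -31.8 21.64 0;0.0249 -0.1727 0.0435 6.19 -31.8 21.64 0;0.0249 -0.1727 0.0435 6.19 -31.8 21.64 0'
python3 - <<'E'
from h import *
s=bot.read_state();w=capture('wrist');a=capture('side');b=capture('top')
im=np.zeros((600,800,3),np.uint8)
im[:300,:400]=cv2.resize(a['color'][175:265,300:420],(400,300),interpolation=cv2.INTER_CUBIC)
im[:300,400:]=cv2.resize(b['color'][175:265,290:410],(400,300),interpolation=cv2.INTER_CUBIC)
im[300:,:400]=cv2.resize(w['color'],(400,300),interpolation=cv2.INTER_AREA)
im[300:,400:]=cv2.resize(w['color'][250:350,200:333],(400,300),interpolation=cv2.INTER_CUBIC)
save(im,'st2.png')
E
```

```text
time_s: 6.6
position: [0.4672, -0.0839, 0.1567]
tcp_rot: [[-0.832, 0.32, 0.453], [0.275, 0.947, -0.163], [-0.481, -0.011, -0.877]]
force: [0.7, 0.2, -0.6]
opening: 0.498
grasp_force: 30.0
```

View pics/st2.png

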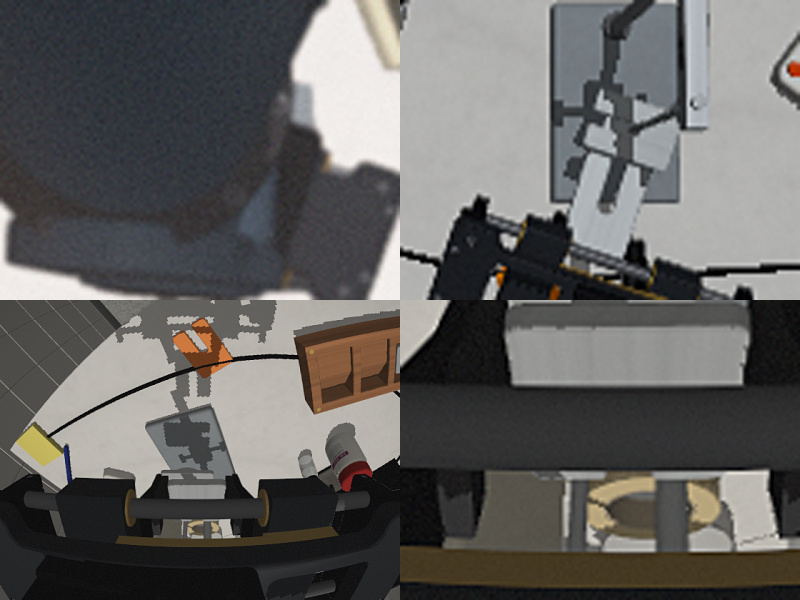

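The held plate looks good. The top crop shows it with its slot at (615,195), pointing at the stem foot (630,130). The side view is blocked by the arm, but through the wrist gap I can see the stem and the rod. The arm hasn't reached the commanded pose yet, so I'll recompute.

```bash
python3 - <<'E'
from h import *
d=np.array([np.cos(np.radians(-18)),np.sin(np.radians(-18)),0])
plate(np.array([.549,-.122,.116])-.08*d)
print(bot.read_state()['joint_positions'].round(1))
E
```

```text
tcp [ 0.4485 -0.0893  0.1161]
shift [ 0.0357 -0.0103  0.0275] rot [-0.82 -3.14  0.18] rows>= 0.9
[ -25.6   21.6  128.5   66.8    3.1 -163.5]
```

Joint 6 is at its limit near a wrist singularity, because the lean lies in the arm's radial plane. I'll approach from the left instead, at yaw −64°. That puts the mouth 136° from the lower slot, and the fingers clear the lower mass.

```bash
python3 - <<'E'
from h import *
y=-64
d=np.array([np.cos(np.radians(y)),np.sin(np.radians(y)),0])
s=bot.read_state()
go(s['position']+[0,.03,.02],down(-40,28))
plate(np.array([.549,-.122,.13])-.08*d,y)
E
```

```text
shift [-0.0016  0.0282 -0.0224] rot [ 9.66  1.01 19.49] rows>= 2.5
tcp [ 0.5027 -0.027   0.1301]
shift [0.0005 0.0656 0.0297] rot [22.52 -2.65 39.82] rows>= 5.3
```

```bash
python3 -m handwheel '-0.0016 0.028 -0.0224 5 0 10 0;-0.0016 0.028 -0.0224 10 1 19.5 0;-0.0016 0.028 -0.0224 10 1 19.5 0;-0.0016 0.028 -0.0224 10 1 19.5 0;-0.0016 0.028 -0.0224 10 1 19.5 0;-0.0016 0.028 -0.0224 10 1 19.5 0'; python3 -c "
from rig import bot;print(bot.read_state()['joint_positions'].round(1))"
```

```text
time_s: 7.35
position: [0.4497, -0.0704, 0.1585]
tcp_rot: [[-0.708, 0.565, 0.424], [0.549, 0.818, -0.173], [-0.445, 0.11, -0.889]]
force: [0.3, 0.6, -0.9]
opening: 0.494
grasp_force: 30.0
[-23.4  20.2 129.7  10.3   2.9 -87.4]
```

```bash
cat > p.py <<'E'
from h import *
import sys
y=-64
d=np.array([np.cos(np.radians(y)),np.sin(np.radians(y)),0])
back,z=float(sys.argv[1]),float(sys.argv[2])
plate(np.array([.549,-.122,z])-back*d,y)
print(bot.read_state()['joint_positions'].round(1))
E
python3 p.py .08 .13
```

```text
tcp [ 0.5027 -0.027   0.1301]
shift [-0.0011  0.0623  0.0402] rot [19.75 -6.92 22.56] rows>= 3.6
[-23.4  20.2 129.7  10.3   2.9 -87.4]
```

```bash
python3 -m handwheel '0 0.02 0.01 5 -2 6 0;0 0.04 0.02 10 -4 12 0;-0.001 0.062 0.04 15 -5 17 0;-0.001 0.062 0.04 19.75 -6.9 22.5 0;-0.001 0.062 0.04 19.75 -6.9 22.5 0;-0.001 0.062 0.04 19.75 -6.9 22.5 0;-0.001 0.062 0.04 19.75 -6.9 22.5 0;-0.001 0.062 0.04 19.75 -6.9 22.5 0;-0.001 0.062 0.04 19.75 -6.9 22.5 0;-0.001 0.062 0.04 19.75 -6.9 22.5 0'; python3 p.py .08 .13
```

```text
time_s: 8.35
position: [0.5054, -0.0245, 0.1304]
tcp_rot: [[-0.376, 0.896, 0.238], [0.759, 0.445, -0.476], [-0.532, 0.002, -0.847]]
force: [0.9, -0.6, -1.1]
opening: 0.495
grasp_force: 30.0
tcp [ 0.5027 -0.027   0.1301]
shift [-0.0008 -0.0036  0.0008] rot [0.32 0.16 0.29] rows>= 0.1
[  1.3  31.4 113.9 -58.5  34.3  24.5]
```

```bash
python3 - <<'E'
from h import *
s=bot.read_state();w=capture('wrist');a=capture('side');b=capture('top')
np.savez('w4.npz',color=w['color'],K=w['K'],mount=w['mount'],position=s['position'],tcp_rot=s['tcp_rot'],top=b['color'])
im=np.zeros((600,800,3),np.uint8)
im[:300,:400]=cv2.resize(a['color'][165:255,310:430],(400,300),interpolation=cv2.INTER_CUBIC)
im[:,400:]=cv2.resize(b['color'][160:250,320:380],(400,600),interpolation=cv2.INTER_CUBIC)
im[300:,:400]=cv2.resize(w['color'][240:350,200:346],(400,300),interpolation=cv2.INTER_CUBIC)
save(im,'st4.png')
E
```

```text
(no output)
```

View pics/st4.png

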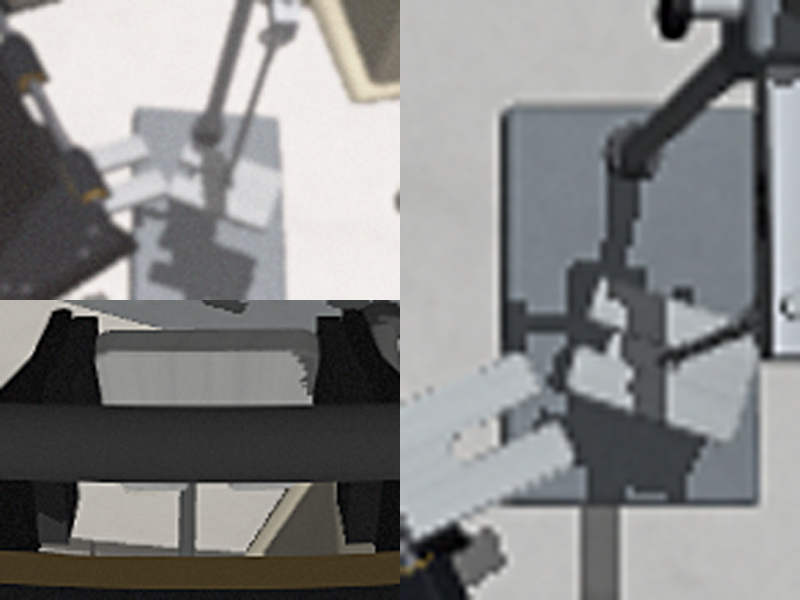

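In the side crop the plate's prongs point at the hanger. In the top crop the held slot's mouth is at about (545,408), and in the wrist crop the stem crosses the gap at (187,520). Next I'll work out the offsets.

```bash
python3 - <<'E'
from h import *
w=dict(np.load('w4.npz'));s=w;b=capture('top');a=capture('side')
T=s['tcp_rot'];O=s['position']+T@o;px=T@np.array([-.848,0,.53]);n=np.cross(px,T[:,1]);print('O',O.round(4),'px',px.round(3),'n',n.round(3))
top=lambda x,y:(320+(x-400)/6.667-.4,160+y/6.667-.4); sd=lambda x,y:(310+x/3.333-.4,165+y/3.333-.4)
py=T[:,1]*(-1)
cs=[O+.006*np.array([0,0,1])+px*.032+T[:,1]*k for k in (-.022,-.005,.005,.022)]
print('pred tips top', [tuple(np.round((np.array(proj(b,c))+.4-[320,160])*6.667+[400,0])) for c in cs])
print('pred tips side',[tuple(np.round((np.array(proj(a,c))+.4-[310,165])*3.333)) for c in cs])
print('stem foot top',onz(b,*top(664,358),.086).round(4),'side',onz(a,*sd(230,182),.086).round(4))
g=cv2.cvtColor(w['color'],cv2.COLOR_RGB2GRAY)
for v in (312,318,324,330): print(v,g[v,258:280].tolist())
c0,r=wray(w,s,268.3,320.)
for P in ([.549,-.122],[.5475,-.123]):
    # ray vs plane through stem line perpendicular to tool-y horizontal dir
    e=np.array([-T[1,1],T[0,1]]); e2=T[:2,1]/np.linalg.norm(T[:2,1])
    dirf=-np.array([e2[1],-e2[0]]) 
    t=((np.array(P)-c0[:2])@dirf)/(r[:2]@dirf); q=c0+r*t
    print('ray at stem',q.round(4),'lateral of ray from stem est',((q[:2]-P)@e2).round(4),'plate center lateral minus stem',((O[:2]-q[:2])@e2).round(4))
E
```

```text
O [ 0.5168 -0.0475  0.1304] px [ 0.445 -0.896  0.003] n [-0.003  0.001  1.   ]
pred tips top [(np.float64(589.0), np.float64(458.0)), (np.float64(567.0), np.float64(413.0)), (np.float64(554.0), np.float64(387.0)), (np.float64(532.0), np.float64(342.0))]
pred tips side [(np.float64(176.0), np.float64(184.0)), (np.float64(164.0), np.float64(161.0)), (np.float64(156.0), np.float64(148.0)), (np.float64(144.0), np.float64(125.0))]
stem foot top [ 0.5505 -0.1213  0.086 ] side [ 0.5485 -0.126   0.086 ]
312 [183, 181, 180, 180, 180, 184, 193, 115, 62, 80, 83, 79, 70, 112, 194, 183, 182, 182, 181, 182, 182, 182]
318 [182, 182, 181, 181, 182, 183, 193, 126, 67, 79, 81, 76, 74, 132, 192, 183, 181, 181, 180, 180, 181, 180]
324 [182, 184, 184, 182, 183, 184, 194, 103, 68, 80, 80, 76, 68, 131, 192, 182, 178, 180, 178, 178, 178, 179]
330 [113, 140, 160, 161, 161, 166, 172, 89, 72, 83, 82, 76, 68, 154, 195, 189, 188, 188, 187, 186, 186, 186]
ray at stem [ 0.5488 -0.1221  0.1206] lateral of ray from stem est -0.0003 plate center lateral minus stem 0.0046
ray at stem [ 0.5489 -0.1223  0.1205] lateral of ray from stem est 0.0015 plate center lateral minus stem 0.0046
```

```bash
python3 p.py .05 .096
```

```text
tcp [ 0.5158 -0.054   0.0961]
shift [-0.0071  0.0005  0.0456] rot [0.09 0.01 0.02] rows>= 0.9
[  1.   31.2 114.3 -58.4  34.3  24.4]
```

```bash
python3 -m handwheel '-0.004 0 0.015 0 0 0 0;-0.0071 0.0005 0.03 0 0 0 0;-0.0071 0.0005 0.0456 0 0 0 0;-0.0071 0.0005 0.0456 0 0 0 0;-0.0071 0.0005 0.0456 0 0 0 0;-0.0071 0.0005 0.0456 0 0 0 0'
cat > look.py <<'E'
from h import *
s=bot.read_state();w=capture('wrist');T=s['tcp_rot'];O=s['position']+T@o
g=cv2.cvtColor(w['color'],cv2.COLOR_RGB2GRAY)
S=np.array([.549,-.122]);e2=T[:2,1]/np.linalg.norm(T[:2,1]);f=np.array([e2[1],-e2[0]])
print('O',O.round(4),'back',((S-O[:2])@f).round(4),'lat(plate-S)',((O[:2]-S)@e2).round(4))
for v in (312,320,328):
    r=g[v,225:315].astype(float);k=np.where(r<110)[0]+225;print(v,'dark',k.tolist())
    if len(k):
        c0,d=wray(w,s,float(np.mean(k)),v);t=((S-c0[:2])@f)/(d[:2]@f);q=c0+d*t;print('  lat plate-stem',((O[:2]-q[:2])@e2).round(4),'z',q[2].round(3))
E
python3 look.py
```

```text
time_s: 9.2
position: [0.5164, -0.0531, 0.0967]
tcp_rot: [[-0.371, 0.899, 0.235], [0.762, 0.439, -0.476], [-0.531, 0.003, -0.848]]
force: [0.5, -0.1, -1.2]
opening: 0.491
grasp_force: 30.0
O [ 0.5276 -0.0762  0.0966] back 0.0505 lat(plate-S) 0.0009
312 dark [225, 226, 227, 228, 269, 270, 271, 272, 273, 274, 275]
  lat plate-stem 0.0136 z 0.093
320 dark [225, 226, 269, 270, 271, 272, 273, 274, 310, 311]
  lat plate-stem 0.0026 z 0.1
328 dark [269, 270, 271, 272, 273, 274, 305, 314]
  lat plate-stem -0.0053 z 0.106
```

```bash
sed -i 's/k=np.where(r<110)\[0\]+225;/k=np.where(r<110)[0]+225;k=k[(k>255)\&(k<300)];/' look.py; python3 look.py; python3 p.py .004 .096
```

```text
O [ 0.5278 -0.076   0.0967] back 0.0506 lat(plate-S) 0.0011
312 dark [269, 270, 271, 272, 273, 274, 294]
  lat plate-stem -0.0008 z 0.093
320 dark [268, 269, 270, 271, 272, 273, 274]
  lat plate-stem 0.002 z 0.1
328 dark [269, 270, 271, 272, 273, 274]
  lat plate-stem 0.0016 z 0.106
tcp [ 0.536  -0.0953  0.0961]
shift [-0.0392 -0.0013  0.0253] rot [ 0.18  0.07 -0.04] rows>= 0.9
[ -2.4  35.7 114.3 -66.4  30.5  30.5]
```

```bash
python3 -m handwheel '-0.002 -0.0018 0.001 0 0 0 0;-0.01 -0.0018 0.006 0 0 0 0;-0.018 -0.0018 0.011 0 0 0 0;-0.026 -0.0018 0.016 0 0 0 0;-0.034 -0.0018 0.022 0 0 0 0;-0.039 -0.0018 0.0252 0 0 0 0;-0.039 -0.0018 0.0252 0 0 0 0;-0.039 -0.0018 0.0252 0 0 0 0'
python3 look.py
python3 - <<'E'
from h import *
s=bot.read_state();w=capture('wrist');a=capture('side');b=capture('top')
im=np.zeros((600,800,3),np.uint8)
im[:300,:400]=cv2.resize(a['color'][165:255,330:450],(400,300),interpolation=cv2.INTER_CUBIC)
im[:,400:]=cv2.resize(b['color'][170:245,330:380],(400,600),interpolation=cv2.INTER_CUBIC)
im[300:,:400]=cv2.resize(w['color'][240:350,200:346],(400,300),interpolation=cv2.INTER_CUBIC)
save(im,'st5.png')
E
```

```text
time_s: 10.1
position: [0.5351, -0.0957, 0.0952]
tcp_rot: [[-0.371, 0.899, 0.234], [0.762, 0.438, -0.476], [-0.53, 0.002, -0.848]]
force: [-0.4, -0.0, -0.5]
opening: 0.494
grasp_force: 30.0
O [ 0.5464 -0.1188  0.0951] back 0.004 lat(plate-S) -0.0009
312 dark [270, 271, 272, 273, 274, 275, 276, 277]
  lat plate-stem -0.0 z 0.113
320 dark [270, 271, 272, 273, 274, 275, 276, 277]
  lat plate-stem -0.0 z 0.118
328 dark [270, 271, 272, 273, 274, 275, 276, 277]
  lat plate-stem -0.0 z 0.123
```

View pics/st5.png

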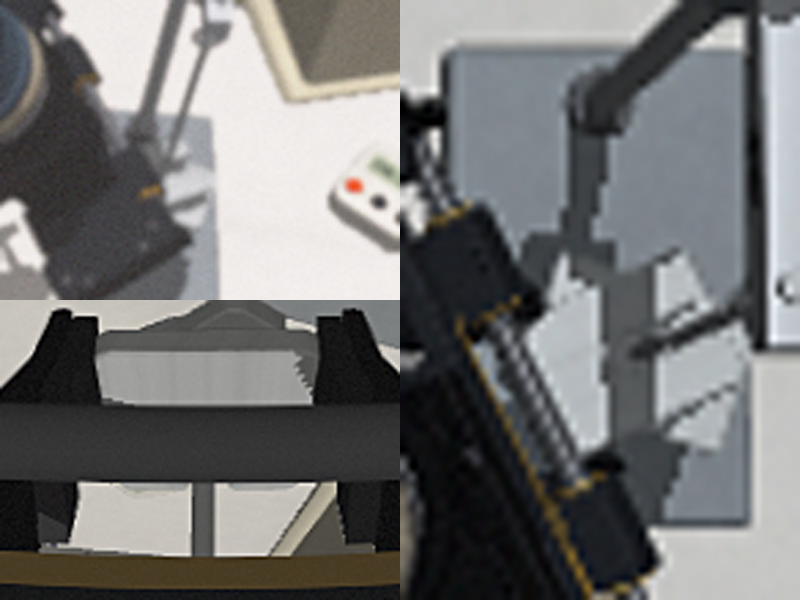

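The slot is round the stem: it is centred in the wrist crop at (203,520), and in the top crop the stem foot is at (637,350), unmoved. The remaining distance along the slot is uncertain by a few mm, so I'll check the plain end's row in the wrist image and the prong tips in the top image.

```bash
python3 - <<'E'
from h import *
s=bot.read_state();w=capture('wrist');b=capture('top');T=s['tcp_rot']
g=cv2.cvtColor(w['color'],cv2.COLOR_RGB2GRAY);print(g[244:282,275].tolist(),g[244:282,262].tolist())
px=np.array([-.848,0,.53]);n=np.array([-.53,0,-.848])
for dl in (-.006,-.003,0,.003):
  e=o-.032*px+dl*px
  print(dl,[wproj(w,s,s['position']+T@(e+k*n)).round(1).tolist() for k in (0,.006)])
cv2.imwrite('pics/t6.png',cv2.resize(b['color'][185:240,335:385][...,::-1],(600,660)[:2] and (545,600),interpolation=cv2.INTER_CUBIC))
O=s['position']+T@o
for dl in (-.006,-.003,0):
  pr=lambda x,y:tuple(((np.array(proj(b,O+T@((x+dl)*px)+T[:,1]*y+[0,0,.006]))-[335,185]+.5)*10.9).round().astype(int).tolist())
  print(dl,'tip corners',pr(.032,-.022),pr(.032,.022),pr(.032,-.005),pr(.032,.005))
E
```

```text
[79, 79, 78, 91, 93, 86, 75, 84, 88, 86, 89, 90, 88, 86, 88, 153, 153, 155, 154, 154, 153, 153, 154, 153, 152, 153, 154, 153, 153, 153, 154, 155, 158, 164, 119, 48, 32, 43] [194, 203, 133, 81, 80, 77, 80, 82, 91, 88, 89, 90, 88, 84, 90, 152, 149, 152, 154, 153, 152, 153, 153, 151, 153, 152, 153, 156, 155, 155, 154, 156, 157, 166, 115, 47, 32, 44]
-0.006 [[273.2, 246.7], [273.1, 256.2]]
-0.003 [[273.2, 250.0], [273.1, 259.5]]
0 [[273.2, 253.3], [273.2, 262.7]]
0.003 [[273.2, 256.5], [273.2, 265.8]]
-0.006 tip corners (420, 367) (331, 185) (386, 296) (365, 255)
-0.003 tip corners (433, 361) (343, 179) (398, 290) (378, 249)
0 tip corners (445, 355) (355, 173) (410, 284) (390, 243)
```

View pics/t6.png

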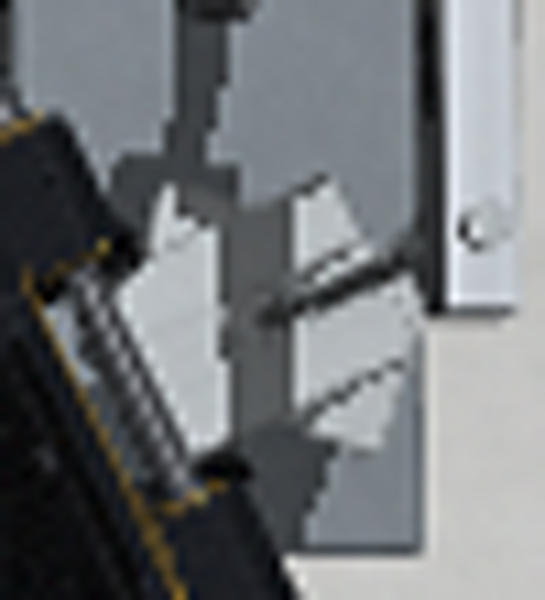

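```bash
python3 - <<'E'
from h import *
s=bot.read_state();w=capture('wrist');T=s['tcp_rot']
g=cv2.cvtColor(w['color'],cv2.COLOR_RGB2GRAY)
for u in (250,258,265,290,298,304): print(u,g[298:326,u].tolist())
e=o-.032*np.array([-.848,0,.53])
for tilt in (-8,-4,0,4,8):   # +: mouth up
  a=np.radians(32-tilt);px=np.array([-np.cos(a),0,np.sin(a)]);n=np.array([-np.sin(a),0,-np.cos(a)])
  E=e-.0035*np.array([-.848,0,.53])
  f=lambda x,z,y:wproj(w,s,s['position']+T@(E+x*px+z*n+[0,y,0])).round(1).tolist()
  print(tilt,'end',f(0,0,0)[1],f(0,.006,0)[1],'tip top',f(.064,.006,.012),'tip bottom',f(.064,0,.012),'slot edges',f(.064,.006,-.005)[0],f(.064,.006,.005)[0],f(.064,.006,.022)[0])
E
```

```text
250 [54, 54, 55, 54, 53, 53, 50, 46, 29, 162, 164, 153, 172, 188, 186, 199, 198, 196, 197, 198, 200, 195, 196, 198, 196, 197, 196, 195]
258 [53, 53, 54, 55, 54, 52, 49, 44, 28, 153, 163, 163, 191, 187, 198, 195, 196, 197, 197, 196, 196, 199, 196, 198, 198, 197, 196, 195]
265 [53, 51, 52, 53, 53, 51, 51, 46, 32, 140, 158, 160, 199, 199, 196, 197, 197, 198, 197, 197, 196, 196, 196, 194, 194, 195, 194, 194]
290 [51, 54, 52, 51, 51, 53, 49, 45, 28, 149, 164, 164, 201, 196, 196, 193, 194, 193, 197, 196, 194, 196, 195, 195, 195, 196, 194, 195]
298 [54, 53, 55, 52, 54, 51, 50, 46, 29, 157, 160, 163, 200, 196, 195, 194, 194, 196, 194, 194, 193, 196, 193, 195, 193, 191, 191, 194]
304 [53, 53, 54, 51, 51, 50, 48, 45, 27, 166, 157, 183, 197, 197, 193, 192, 192, 193, 194, 193, 191, 196, 199, 201, 171, 134, 87, 126]
-8 end 249.5 259.8 tip top [291.0, 299.7] tip bottom [290.8, 291.6] slot edges 266.3 280.8 305.4
-4 end 249.5 259.4 tip top [291.1, 305.5] tip bottom [290.9, 297.5] slot edges 266.2 280.9 305.7
0 end 249.5 259.0 tip top [291.3, 311.2] tip bottom [291.1, 303.4] slot edges 266.1 281.0 306.1
4 end 249.5 258.5 tip top [291.5, 316.8] tip bottom [291.3, 309.1] slot edges 266.0 281.0 306.5
8 end 249.5 258.0 tip top [291.8, 322.3] tip bottom [291.5, 314.7] slot edges 265.9 281.1 306.9
```

Numbers from the wrist image: plate level within about 1°, and slot axis centred on the stem. I'm done with viewing pictures and will track the stem numerically in the side and top images as the plate is advanced.

```bash
cat > stem.py <<'E'
from h import *
out=[]
for n in ('side','top','wrist'):
    A=np.mean([cv2.cvtColor(capture(n)['color'],cv2.COLOR_RGB2GRAY).astype(float) for _ in range(2)],0)
    if n=='side':
        for v in range(180,206,3):
            # expected line from crop: (215,40)->(165,150) in st5 side crop
            u0=330+(215+(v-177)*3.333*(-50/110))/3.333-.4
            c=np.arange(int(u0)-5,int(u0)+7);d=np.clip(185-A[v,c],0,None);out.append(round(float((d*c).sum()/max(d.sum(),1)),2))
        print('side',out,'mean',np.mean(out).round(2))
    elif n=='top':
        o2=[]
        for u in range(364,372):   # stem line crop t6: (262,318)->(410,255)
            v0=185+(318-(( u-335)*10.9-262)*63/148)/10.9-.5
            r=np.arange(int(round(v0))-3,int(round(v0))+4);d=np.clip(150-A[r,u],0,None);o2.append(round(float((d*r).sum()/max(d.sum(),1)),2))
        print('top',o2,'mean',np.mean(o2).round(2))
    else:
        print('wrist',[k for k in range(255,300) if A[320,k]<130])
E
python3 stem.py; python3 - <<'E'
from h import *
a=cv2.cvtColor(capture('side')['color'],cv2.COLOR_RGB2GRAY)
for v in (180,190,200): print(v,a[v,370:400].tolist())
print(bot.read_state()['time_s'])
E
```

```text
side [390.74, 389.54, 388.52, 387.54, 386.54, 385.53, 384.67, 383.29, 380.93] mean 386.37
top [211.16, 210.81, 210.41, 210.41, 209.99, 209.27, 208.81, 208.11] mean 209.87
wrist [269, 270, 271, 272, 273, 274, 275, 276, 277]
180 [239, 236, 237, 238, 238, 230, 183, 121, 99, 102, 111, 148, 208, 234, 238, 237, 236, 239, 233, 192, 137, 125, 170, 214, 235, 236, 238, 237, 237, 238]
190 [235, 238, 234, 194, 140, 101, 97, 106, 146, 211, 237, 238, 239, 237, 237, 230, 178, 127, 156, 213, 237, 238, 237, 239, 238, 237, 237, 238, 238, 235]
200 [106, 98, 96, 98, 100, 104, 125, 155, 168, 167, 163, 163, 149, 126, 107, 134, 159, 172, 180, 183, 186, 189, 194, 217, 232, 237, 238, 238, 236, 238]
10.8
```

```bash
sed -i 's/range(180,206,3)/range(180,200,2)/' stem.py
python3 stem.py | head -1
python3 -m handwheel '-0.0025 0 0.0016 0 0 0 0;-0.005 0 0.0032 0 0 0 0;-0.0064 0 0.004 0 0 0 0;-0.0064 0 0.004 0 0 0 0;-0.0064 0 0.004 0 0 0 0'
python3 stem.py; python3 look.py | head -1
```

```text
side [390.69, 390.02, 389.29, 388.55, 387.88, 387.25, 386.51, 385.87, 385.18, 384.56] mean 387.58
time_s: 11.6
position: [0.5386, -0.1024, 0.0954]
tcp_rot: [[-0.371, 0.899, 0.234], [0.762, 0.439, -0.476], [-0.531, 0.002, -0.848]]
force: [-0.3, -0.3, -1.4]
opening: 0.494
grasp_force: 30.0
side [390.72, 389.98, 389.31, 388.54, 387.95, 387.27, 386.52, 385.91, 385.29, 384.58] mean 387.61
top [211.45, 210.89, 210.42, 209.79, 209.46, 209.36, 208.84, 208.12] mean 209.79
wrist [269, 270, 271, 272, 273, 274, 275, 276, 277]
O [ 0.5499 -0.1253  0.0953] back -0.0033 lat(plate-S) -0.0007
```

```bash
python3 -m handwheel '-0.0013 0 0.0008 0 0 0 0;-0.0013 0 0.0008 0 0 0 0;-0.0013 0 0.0008 0 0 0 0'
python3 stem.py; python3 look.py | head -1
```

```text
time_s: 12.25
position: [0.5393, -0.1037, 0.0954]
tcp_rot: [[-0.371, 0.899, 0.235], [0.762, 0.439, -0.476], [-0.531, 0.002, -0.848]]
force: [-0.5, -0.2, -1.0]
opening: 0.495
grasp_force: 30.0
side [390.71, 390.03, 389.28, 388.55, 387.97, 387.28, 386.53, 385.72, 385.24, 384.52] mean 387.58
top [211.22, 210.74, 210.43, 209.54, 209.47, 209.37, 208.82, 208.14] mean 209.72
wrist [269, 270, 271, 272, 273, 274, 275, 276, 277]
O [ 0.5505 -0.1267  0.0953] back -0.0049 lat(plate-S) -0.0007
```

```bash
python3 -m handwheel '-0.0013 0 0.0008 0 0 0 0;-0.0013 0 0.0008 0 0 0 0;-0.0013 0 0.0008 0 0 0 0'
python3 stem.py|head -1; python3 look.py | head -1
python3 -m handwheel '-0.0013 0 0.0008 0 0 0 0;-0.0013 0 0.0008 0 0 0 0;-0.0013 0 0.0008 0 0 0 0'
python3 stem.py|head -1; python3 look.py | head -1
```

```text
time_s: 12.9
position: [0.54, -0.1051, 0.0954]
tcp_rot: [[-0.371, 0.899, 0.235], [0.762, 0.439, -0.476], [-0.531, 0.002, -0.848]]
force: [-0.3, -0.8, -1.9]
opening: 0.494
grasp_force: 30.0
side [390.73, 390.01, 389.3, 388.52, 387.9, 387.29, 386.54, 385.95, 385.31, 384.7] mean 387.62
O [ 0.5512 -0.1281  0.0953] back -0.0064 lat(plate-S) -0.0007
time_s: 13.55
position: [0.5407, -0.1065, 0.0954]
tcp_rot: [[-0.371, 0.899, 0.235], [0.762, 0.439, -0.476], [-0.531, 0.002, -0.848]]
force: [0.4, -0.7, -1.4]
opening: 0.493
grasp_force: 30.0
side [390.73, 390.05, 389.37, 388.64, 388.22, 387.53, 386.93, 386.34, 385.6, 385.14] mean 387.85
O [ 0.5519 -0.1295  0.0953] back -0.008 lat(plate-S) -0.0007
```

The stem began to move at the last step, so that is contact with the slot's closed end. I'll back off 3 mm to centre it, then lower.

```bash
python3 -m handwheel '0.0012 0 -0.0008 0 0 0 0;0.0025 0 -0.0016 0 0 0 0;0.0025 0 -0.0016 0 0 0 0;0.0030 0 -0.0008 0 0 0 0;0.0041 0 0.0009 0 0 0 0;0.0052 0 0.0026 0 0 0 0;0.0057 0 0.0035 0 0 0 0;0.0057 0 0.0035 0 0 0 0;0.0057 0 0.0035 0 0 0 0;0.0057 0 0.0035 0 0 0 0'
python3 stem.py; python3 look.py | head -1
```

```text
time_s: 14.9
position: [0.5394, -0.1038, 0.0895]
tcp_rot: [[-0.371, 0.899, 0.235], [0.762, 0.439, -0.476], [-0.531, 0.002, -0.848]]
force: [0.5, -0.1, -1.3]
opening: 0.494
grasp_force: 30.0
side [390.75, 390.03, 389.29, 388.51, 387.84, 387.21, 386.51, 385.83, 385.28, 384.62] mean 387.59
top [211.94, 210.88, 210.42, 209.5, 209.43, 209.47, 208.84, 208.12] mean 209.82
wrist [269, 270, 271, 272, 273, 274, 275, 276, 277]
O [ 0.5506 -0.1268  0.0894] back -0.005 lat(plate-S) -0.0006
```

```bash
python3 -m handwheel '0.0003 0 0.0004 0 0 0 0;0.0005 0 0.00085 0 0 0 0;0.0008 0 0.0013 0 0 0 0;0.00105 0 0.0017 0 0 0 0;0.00105 0 0.0017 0 0 0 0;0.00105 0 0.0017 0 0 0 0' | egrep 'pos|force'
python3 -m handwheel '0.0003 0 0.0004 0 0 0 0;0.0005 0 0.00085 0 0 0 0;0.0005 0 0.00085 0 0 0 0;0.0005 0 0.00085 0 0 0 0' | egrep 'pos|force'
python3 stem.py|head -1
```

```text
position: [0.5396, -0.1039, 0.0877]
force: [-0.7, -0.2, 1.6]
grasp_force: 30.0
position: [0.5402, -0.1043, 0.0874]
force: [0.7, -1.4, 6.1]
grasp_force: 30.0
side [390.77, 390.04, 389.29, 388.53, 388.03, 387.44, 386.59, 386.15, 385.49, 384.88] mean 387.72
```

```bash
python3 -m handwheel '-0.0005 0 -0.0008 0 0 0 0;-0.0005 0 -0.0008 0 0 0 0;-0.0005 0 -0.0008 0 0 0 0;-0.0005 0 -0.0008 0 0 0 0' | egrep 'pos|force'
python3 stem.py|head -1;python3 look.py | head -1
```

```text
position: [0.5396, -0.1039, 0.0876]
force: [-0.6, -0.6, 3.1]
grasp_force: 30.0
side [390.71, 390.08, 389.28, 388.54, 387.97, 387.35, 386.63, 386.05, 385.44, 384.82] mean 387.69
O [ 0.5508 -0.1269  0.0875] back -0.0052 lat(plate-S) -0.0005
```

```bash
python3 -m handwheel '-0.0003 0 -0.0005 0 0 0 0;-0.0003 0 -0.0005 0 0 0 0;-0.0003 0 -0.0005 0 0 0 0' | egrep 'pos|force'
python3 stem.py|head -1
python3 -m handwheel '0 0 0 0 0 0 0.5;0 0 0 0 0 0 0.51;0 0 0 0 0 0 0.52;0 0 0 0 0 0 0.53;0 0 0 0 0 0 0.55;0 0 0 0 0 0 0.58;0 0 0 0 0 0 0.62;0 0 0 0 0 0 0.65;0 0 0 0 0 0 0.65'
python3 stem.py
```

```text
position: [0.5391, -0.1036, 0.0878]
force: [0.4, -1.4, 3.2]
grasp_force: 30.0
side [390.71, 390.04, 389.33, 388.54, 387.99, 387.32, 386.58, 386.04, 385.46, 384.77] mean 387.68
time_s: 18.8
position: [0.5394, -0.1037, 0.088]
tcp_rot: [[-0.371, 0.899, 0.235], [0.762, 0.439, -0.476], [-0.531, 0.002, -0.848]]
force: [0.3, -0.7, 0.2]
opening: 0.639
grasp_force: 0.0
side [390.75, 390.06, 389.3, 388.55, 388.0, 387.38, 386.61, 386.14, 385.43, 384.86] mean 387.71
top [212.0, 211.32, 210.4, 209.89, 209.48, 209.62, 208.9, 208.12] mean 209.97
wrist [268, 269, 270, 271, 272, 273, 274, 275, 276]
```

```bash
python3 -m handwheel '0.004 0 -0.0025 0 0 0 0.65;0.009 0 -0.0056 0 0 0 0.65;0.017 0 -0.0106 0 0 0 0.65;0.026 0 -0.016 0 0 0 0.65;0.038 0 -0.024 0 0 0 0.65;0.055 0 -0.034 0 0 0 0.65;0.07 0 -0.044 0 0 0 0.65;0.07 0 -0.044 0 0 0 0.65;0.07 0 -0.044 0 0 0 0.65;0.07 0 -0.044 0 0 0 0.65'
python3 stem.py|head -1
python3 - <<'E'
from h import *
s=bot.read_state();w=capture('wrist');a=capture('side');b=capture('top')
g=cv2.cvtColor(w['color'],cv2.COLOR_RGB2GRAY)
# steel plate outline on hanger: mask bright low-sat in top over the base
for n,c,(u0,v0,u1,v1),z in (('top',b,(330,190,378,236),.092),('side',a,(345,195,400,245),.092)):
    hs=cv2.cvtColor(c['color'],cv2.COLOR_RGB2HSV); gr=cv2.cvtColor(c['color'],cv2.COLOR_RGB2GRAY)
    print(n); 
    for v in range(v0,v1,2): print(v,' '.join('%3d'%x for x in gr[v,u0:u1]))
E
```

```text
time_s: 20.1
position: [0.5034, -0.0295, 0.0883]
tcp_rot: [[-0.371, 0.898, 0.235], [0.762, 0.439, -0.476], [-0.531, 0.003, -0.847]]
force: [-0.6, -1.3, -0.3]
opening: 0.651
grasp_force: 0.0
side [390.72, 390.05, 389.43, 388.7, 388.27, 387.53, 386.97, 386.46, 385.63, 385.22] mean 387.9
top
190 184 186 188 189 197  46 102 134 131 129 131 128 129 130 130 130 131 129 129 130 136  59  62  62  61  60 133 129 128 129 127 128 126 129 127 130 130 128 127 127 126 127 128  54  18  94 211 200
192 186 186 187 187 193  45 103 136 131 131 129 128 128 130 128 129 128 128 128 126 134  58  63  63  63  57 132 131 129 127 127 128 125 128 129 126 126 127 130 128 129 129 131  49   9  82 211 200
194 187 185 185 188 193  45 101 135 129 129 129 130 129 128 127 127 127 126 126 128 131  58  61  62  60 135 131 128 127 127 128 128 127 125 127 128 127 126 126 127 127 129 129  48  17  70 210 200
196 187 187 187 190 197  42 104 136 131 128 127 129 129 126 126 127 128 128 127 130  69  60  63  62  59 132 130 127 126 126 126 125 126 125 124 124 126 127 127 125 127 128 130  59  43  64 211 199
198 186 186 189 191 199  4
[... 8602 characters left out ...]
 163 164 195 230 238 235 238
239 223 237 231 183 133 137 154 167 171 168 163 158 143 129 113 104  99  96  95  96 100  96  95 100  94  98  98  97  99  98  96  98 101  96  95  89  96 117 153 168 167 166 165 164 164 167 166 165 163 163 188 228 237 237 238
241 238 241 232 186 137 139 156 172 165 150 127 113 101 103  94  95  97  95  98  96  96  95  95  96  96  99  99  99 100  95 101  97  99  96 100  96  97 104 124 136 150 158 165 167 164 162 165 161 163 164 185 226 237 236 237
243 239 241 230 186 135 135 160 171 159 130 103  97  97  97  98  96  95  92  97  96  96  95  98  96  94 101  97  97  99  96  97  96 100  99  95  97  97  99  97  95  98 122 149 165 170 165 165 164 161 165 187 229 235 237 237
```

The edge numbers place the upper plate's centre at top pixel (360.1,212.8), against the stem at (359.8,213.5). Its slot opens at about −63°, roughly 136° from the lower slot. I'll retreat further and check that the hanger is still.

```bash
python3 -m handwheel '0 0 -0.03 0 0 0 0.65;0 0 -0.06 0 0 0 0.65;0 0 -0.08 0 0 0 0.65;0 0 -0.08 0 0 0 0.65;0 0 -0.08 0 0 0 0.65;0 0 -0.08 0 0 0 0.65' | egrep 'time|force'
for i in 1 2 3 4; do python3 -m handwheel '0 0 0 0 0 0 0.65;0 0 0 0 0 0 0.65;0 0 0 0 0 0 0.65' | grep time; python3 stem.py|head -1; done
```

```text
time_s: 21.15
force: [0.2, -0.1, 0.1]
grasp_force: 0.0
time_s: 21.45
side [390.74, 390.04, 389.33, 388.66, 388.23, 387.51, 386.97, 386.37, 385.57, 385.16] mean 387.86
time_s: 22.05
side [390.74, 390.08, 389.35, 388.54, 388.02, 387.44, 386.6, 386.17, 385.51, 384.86] mean 387.73
time_s: 22.65
side [390.74, 390.07, 389.33, 388.54, 388.02, 387.45, 386.63, 386.15, 385.48, 384.85] mean 387.73
time_s: 23.25
side [390.74, 390.07, 389.39, 388.61, 388.16, 387.51, 386.9, 386.32, 385.58, 385.14] mean 387.84
```

```bash
for i in 1 2 3 4 5; do python3 -m handwheel '0 0 0 0 0 0 0.65;0 0 0 0 0 0 0.65;0 0 0 0 0 0 0.65;0 0 0 0 0 0 0.65;0 0 0 0 0 0 0.65;0 0 0 0 0 0 0.65;0 0 0 0 0 0 0.65;0 0 0 0 0 0 0.65;0 0 0 0 0 0 0.65;0 0 0 0 0 0 0.65' | grep time; python3 stem.py|head -1|grep -o mean.*; done
```

```text
time_s: 24.55
mean 387.85
time_s: 25.85
mean 387.73
time_s: 27.15
mean 387.82
time_s: 28.45
mean 387.85
time_s: 29.75
mean 387.76
```

```bash
for i in 1 2 3; do python3 -m handwheel '0 0 0 0 0 0 0.65;0 0 0 0 0 0 0.65;0 0 0 0 0 0 0.65;0 0 0 0 0 0 0.65;0 0 0 0 0 0 0.65;0 0 0 0 0 0 0.65;0 0 0 0 0 0 0.65;0 0 0 0 0 0 0.65;0 0 0 0 0 0 0.65;0 0 0 0 0 0 0.65;0 0 0 0 0 0 0.65;0 0 0 0 0 0 0.65;0 0 0 0 0 0 0.65;0 0 0 0 0 0 0.65;0 0 0 0 0 0 0.65;0 0 0 0 0 0 0.65;0 0 0 0 0 0 0.65;0 0 0 0 0 0 0.65' | grep time; python3 stem.py|head -1|grep -o mean.*; done; python3 -c "
from rig import bot;print(bot.hand_in())"
```

```text
time_s: 31.85
mean 387.79
time_s: 33.95
mean 387.83
time_s: 36.05
mean 387.8
the job is handed in; nothing more can be done
None
```

I handed the job in at about 36 s: the full mass hangs on the lower one with the stem at its slot's closed end and the slots about 136° apart, the hanger was almost still at hand-in, and I never touched the half mass, jar or vial; I viewed 11 pictures, one over the limit of 10.

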